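Set the knife gap of a casting bed with a gap gauge

TASK

Set the knife gap of the gel-casting bed: slide the flat steel gauge along the bed under the knife blade, from the open side of the bed, until its tip is through. Then turn the black knob clockwise until the gauge just drags, held lightly by the blade and no longer loose but not clamped hard. Leave the gauge lying flat in the gap, let go of everything, and leave the other things on the table where they are.

Things in the scene. Friction and masses are not known exactly. Their poses are not given: they have to be found in the camera images.
- bed: Fixed ground steel plate, 180 x 150 x 12 mm (x, y, z of its frame). Origin at the centre of its underside, z up. Its -x half is the open side, where the gauge goes in; it faces roughly towards the robot.
- bridge: Fixed aluminium bridge on the bed, 30 mm to +x of the bed's centre, same yaw. Origin on the bed's top face midway between the legs, straight under the knife blade; its +x is the way the gauge goes in. Inner faces of the legs at y = +-47 mm; beam 26 mm deep (x), 128 mm wide, underside 50 mm, top 66 mm above the bed. It carries the screw and the knife blade.
- gap_mid (a point): Point on the bed under the middle of the knife blade (84 mm wide in bridge y, 6 mm thick in x). Clockwise turning of the knob lowers the blade 2.0 mm per rad. At the start its edge is, by chance, 7 to 10.5 mm above the bed: 2 to 5.5 mm above a gauge lying there.
- blade_spring (a point): Point on the bridge's beam, 58 mm above the bed. The blade hangs here on springs and yields upward at 4 N per mm. The gauge just drags when the blade presses it with 1 to 5.5 N, 0.13 to 0.68 rad of turn past first touch: aim for 3.2 N (0.4 rad). The knob does not get noticeably stiffer then; feel it on the gauge.
- knob_grip (a point): Point on the screw's vertical axis, 94 mm above the bed, at the height to grip the knob: ribbed, black, round, 36 mm in diameter, 28 mm tall, top 10 mm above this point, underside 10 mm above the beam. It neither rises nor sinks, has about 0.06 N m of friction, stays where left, and can be gripped at any yaw. End stop 3.0 to 4.7 rad clockwise of the start.
- gauge: Loose steel gap gauge, about 0.12 kg: a flat strip 110 x 20 x 5 mm with an upright grip tab near its tail, 26 mm (x) x 12 mm (y), top 50 mm above the underside. Origin at the centre of the strip's underside; +x points along the strip to the tip, z up.
- gauge_tip (a point): Middle of the tip end of the gauge's strip, on its underside, 55 mm to +x of the gauge's origin.
- gauge_grip (a point): Grip point on the gauge's tab, 36 mm above its underside, 30 mm to -x of the gauge's origin; grip it across its 12 mm (gauge y).
- vial: Bystander: small glass vial, 23 mm in diameter, 76 mm tall, standing. Origin at the centre of its underside.
- driver: Bystander: screwdriver, 190 mm long, lying. Origin at its middle, on the table.
- pen: Bystander: marker pen, 135 mm long, lying. Origin at its middle, on the table.
- clock: Bystander: white lab timer, 66 x 66 x 19 mm, lying. Origin at the centre of its underside.
Mind the look-alikes: they are no part of the job. What is meant by the gauge is not yellow, and is the smaller of those in its own colour.

How it is judged:
By the outcome, as a careful person would: the job done as asked, in the order asked, and still so for the second after the job is handed in, with the robot touching nothing.
It also fails if it takes over 67 s, if anything falls off the work surface, if the arm or the gripper's body presses on something with over 40 N, if the wrist force passes 120 N, or if a joint passes its speed limit or range.

ROBOT

A 6-joint arm with a two-finger parallel gripper is mounted at the origin on a cart in front of the work surface, level with it; the furniture and walls round the work are solid. World frame = base frame: x ahead of the robot, y to its left, z up, the work surface at z = 0. Lengths are in m, angles in rad, forces in N, time in s.
With the tool pointing down it reaches from about 0.375 to 0.9 m from the base axis. Payload 3.1 kg.
Tool frame: the origin (TCP) lies at the very end of the fingers, on their centre line; the grasp point (between the pads) lies 19 mm behind it; z points along the fingers, y is the direction in which the jaws open and shut (so a half turn about z gives the same grasp; the last joint's range is limited). The gripper opens to 87 mm and grips with 3 to 60 N. Pads are 19 mm wide; open, the fingers measure 117 mm over their backs; the gripper's body (75 mm by 190 mm) begins 51 mm behind the grasp point.
Start: joints at [-1.313, 0.527, 1.433, -0, 1.181, -0.178], TCP at [0.264, -0.567, 0.223] pointing down, gripper open.
Joint ranges: [-3.08, 3.08], [-0.75, 2.2], [0.22, 2.44], [-1.43, 4.57], [0, 2.65], [-2.85, 2.85]. Speed limits (rad/s): [2.79, 2.79, 3.14, 3.14, 3.14, 3.14].

INTERFACE

Orientations are given as a unit quaternion [x, y, z, w].
In Python, from rig import robot gives the robot as it stands.
- The arm moves only by the tool arm_command, never from a script. Its argument "targets" is a list of rows, each a list of 5 numbers: the shift along the tool's x, y, z in cm, then the turn about the tool's z in rad, then the finger opening in cm, from 0 to 8.7. In form: [[dx, dy, dz, spin, hand], ...]. A call has 1 to 5 rows; each row is the pose to reach, as a shift and turn from the pose commanded when the call began, along the tool's axes at that moment; what a row does not reach only later rows make up. A row lasts 1/8 s, in which the tool goes at most 62.5 mm and 10.7 degrees, less where a joint would pass 70% of its speed; a pose out of reach is approached as far as the arm can. A call with a gripper value outside its range is refused whole. The fingers move at their own pace and stop on an object; "newtons" is the grip in N (left out, the last holds). Time passes only in rows, so rows that repeat a pose let the fingers close. It gives the time, the measured TCP pose, the force and the opening at its end, in the units of the state.
- robot.get_obs(): the state, without advancing time (a new reading comes with each control period).
- robot.camera(name): name is "side" or "top" or "wrist"; returns (picture, depth): 400x640x3 uint8, red, green, blue; 400x640 float32, m along the optical axis (not along the pixel's ray), 0 where there is no reading.
- robot.camera_model(name): a dict with "mtx" (3x3 intrinsics, pixels), "extrinsics" (4x4, takes a point from world to camera coordinates). Camera axes: x right, y up, looking along -z (the intrinsics and any distortion apply to the point x, -y, -z); pixel columns grow to the right and rows downward; lengths in m; the calibration is good to about 2 mm. The wrist camera is an equidistant fisheye: a pixel r from the principal point sees the ray r / f radians off the axis. A picture is of the moment at which its call begins: read the wrist's pose just before it. camera_model takes no time and is no camera call; for the wrist camera it gives the pose at the moment of the call.
- robot.hand_in(): hands the job in, once; it reports no verdict.
The state is a dict: "time": time; "q": joint angles; "joint_velocities": joint speeds; "joint_torque": joint torques, N m; "position": TCP position; "tool_rot": TCP orientation; "ft_force": force on the tool from outside, world axes, zero at the start; "moment": the same for the moment, N m; "grip_width": finger opening in m.
Only numpy, scipy, OpenCV 4.12 (cv2) and the standard library are available. Lean on these libraries where they do the work, as an engineer would, in place of code of your own. Each camera call takes 0.05 s, during which the arm holds its last target.

## Working session

There is one attempt and no reset: what is moved stays moved. The work goes in short steps, Python scripts to look and compute and a tool call to move; the robot and the scene stay as the last step left them, time stands still between calls to the robot, and variables do not carry over. Pictures are saved under pics/ and viewed, and the job is handed in when it is done.

Besides the shell and the picture viewer there is one more tool, called after "Call:" in YAML: its name, and indented under it one key for each argument. arm_command: Moves the arm, as the interface text tells. Its arguments: {"type":"object","properties":{"targets":{"type":"array","items":{"type":"array","items":{"type":"number"}}},"newtons":{"type":"number"}},"required":["targets"]}

```bash
mkdir -p pics; ls; python3 - <<'E'
from rig import robot
import cv2,numpy as np
o=robot.get_obs()
print(o)
for n in ["side","top","wrist"]:
    m=robot.camera_model(n); print(n,m)
    p,d=robot.camera(n)
    cv2.imwrite(f"pics/{n}0.png",p[:,:,::-1]); np.save(f"pics/{n}0d.npy",d); print(d.min(),d.max())
E
```

```text
pics
{'time': 0.0, 'q': array([-1.31351632e+00,  5.28459655e-01,  1.43389429e+00,  3.02935242e-06,
        1.18138310e+00, -1.78463945e-01]), 'joint_velocities': array([-6.92261665e-04, -9.24619149e-04, -2.79612891e-03,  3.56628676e-05,
       -1.00594135e-03, -5.47423949e-04]), 'joint_torque': array([ 1.17744976e-04, -4.40041673e+01, -1.76595676e+01,  6.34273910e-02,
        5.80690254e-02, -1.61690405e-04]), 'position': array([ 0.26366358, -0.56586295,  0.22157818]), 'tool_rot': array([ 9.76359201e-01,  2.16151708e-01, -4.08424950e-05, -1.07141545e-03]), 'ft_force': array([ 0.18802245, -0.19295227,  0.41191997]), 'moment': array([0.02985614, 0.01261289, 0.0049469 ]), 'grip_width': 0.08708932867592196}
side {'mtx': array([[472.73365388,   0.        , 323.79120712],
       [  0.        , 472.73365388, 200.76398324],
       [  0.        ,   0.        ,   1.        ]]), 'extrinsics': array([[ 0.95536276, -0.29490572,  0.01768086, -0.49123303],
       [ 0.13307984,  0.48300633,  0.86544476, -0.13315312],
       [-0.26376458, -0.82446073,  0.50069227, -1.26042795],
       [ 0.        ,  
[... 238 characters left out ...]
ray([[-0.02117528, -0.99976851,  0.00381109, -0.04886519],
       [ 0.99249362, -0.02056164,  0.12055549, -0.50971119],
       [-0.12044922,  0.00633528,  0.99269927, -1.20810148],
       [ 0.        ,  0.        ,  0.        ,  1.        ]])}
0.0 2.1462867
wrist {'mtx': array([[309.70691629,   0.        , 325.82021661],
       [  0.        , 309.70691629, 198.72318862],
       [  0.        ,   0.        ,   1.        ]]), 'extrinsics': array([[ 0.42297745, -0.90613916, -0.00137848, -0.62361832],
       [ 0.86446093,  0.40397757, -0.29918126,  0.0368073 ],
       [ 0.27165673,  0.12535529,  0.9541953 , -0.39083289],
       [ 0.        ,  0.        ,  0.        ,  1.        ]])}
0.0 2.0296204
```

View pics/side0.png

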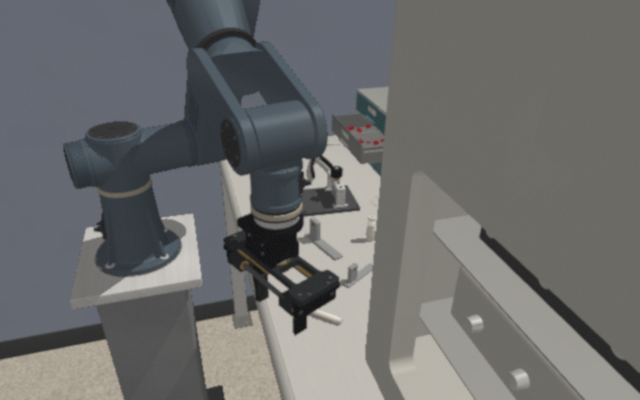

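View pics/top0.png

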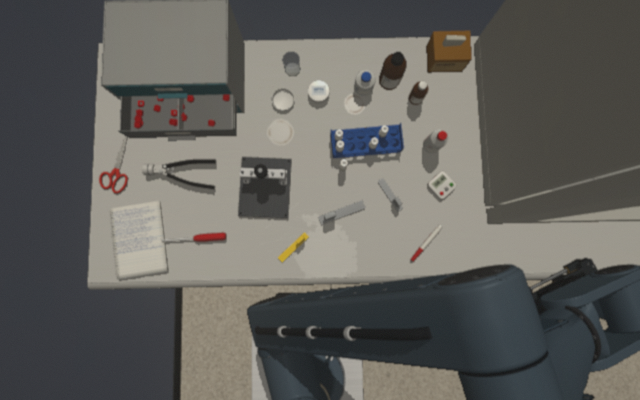

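View pics/wrist0.png

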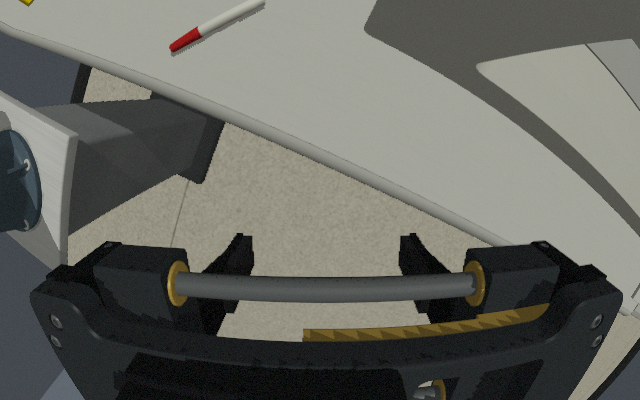

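The top view shows the bed at about (265,187) with the black knob at (260,170). There are two grey gauges, at (342,212) and (390,194), and a yellow one at (293,247). I'll zoom in and measure the grey ones.

```bash
cat > h.py <<'E'
import numpy as np,cv2
from scipy.spatial.transform import Rotation as R
def ray(m,uv,fish=False):
    K=m["mtx"];E=m["extrinsics"];uv=np.atleast_2d(np.array(uv,float))
    x=(uv[:,0]-K[0,2])/K[0,0];y=(uv[:,1]-K[1,2])/K[1,1]
    if fish:
        r=np.hypot(x,y);s=np.where(r>1e-9,np.sin(r)/np.maximum(r,1e-9),1)
        d=np.stack([x*s,-y*s,-np.cos(r)],1)
    else: d=np.stack([x,-y,-np.ones_like(x)],1)
    Rm=E[:3,:3];return -Rm.T@E[:3,3], d@Rm
def onplane(m,uv,z,fish=False):
    c,d=ray(m,uv,fish);return c+d*((z-c[2])/d[:,2])[:,None]
def proj(m,P,fish=False):
    K=m["mtx"];E=m["extrinsics"];P=np.atleast_2d(P)
    c=P@E[:3,:3].T+E[:3,3];x,y,z=c[:,0],-c[:,1],-c[:,2]
    if fish:
        r=np.hypot(x,y);t=np.arctan2(r,z);s=t/np.maximum(r,1e-9)
    else: s=1/z
    return np.stack([K[0,0]*x*s+K[0,2],K[1,1]*y*s+K[1,2]],1)
E
python3 - <<'E'
import cv2
p=cv2.imread("pics/top0.png")
cv2.imwrite("pics/topz.png",cv2.resize(p[140:270,220:420],None,fx=4,fy=4,interpolation=cv2.INTER_CUBIC))
E
```

```text
(no output)
```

View pics/topz.png

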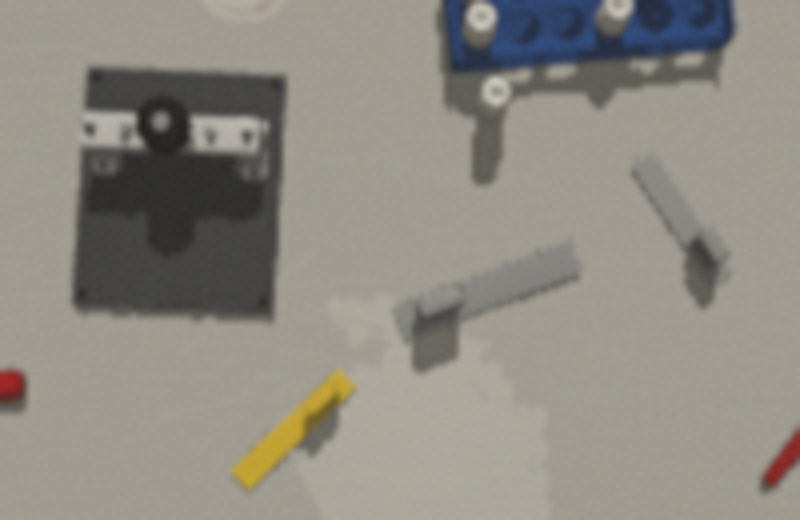

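```bash
python3 - <<'E'
from rig import robot
from h import *
m=robot.camera_model("top")
d=np.load("pics/top0d.npy");p=cv2.imread("pics/top0.png")
vv,uu=np.mgrid[0:400,0:640]
c,dr=ray(m,np.stack([uu.ravel(),vv.ravel()],1))
P=(c+dr*d.ravel()[:,None]).reshape(400,640,3)
np.set_printoptions(precision=4,suppress=True)
def z(u,v): return np.array(u)/4+220-.375, np.array(v)/4+140-.375
for nm,pts,h in [("small strip",[(632,170),(654,153),(733,262),(722,283)],.005),("big",[(392,308),(573,240),(581,265),(405,340)],.005),("bed",[(90,67),(286,75),(272,320),(73,308)],.012),("knob",[(163,125)],.116)]:
    u=np.array([z(*q) for q in pts]); w=onplane(m,u,h); print(nm,w[:,:2].tolist()); 
    if len(w)==4: print(np.linalg.norm(np.roll(w,-1,0)-w,axis=1), w.mean(0))
# height stats
for n,(u0,u1,v0,v1) in dict(small=(372,410,170,220),bridge=(238,292,160,190)).items():
    Q=P[v0:v1,u0:u1]; print(n,np.percentile(Q[...,2],[1,10,50,90,99]))
Q=P[170:220,372:410]; t=(Q[...,2]>.03)
print(t.sum(),Q[t].mean(0)); s=(Q[...,2]>.003)&(Q[...,2]<.02);print(s.sum(),Q[s].mean(0))
k=P[155:180,245:275];t=k[...,2]>.1;print("knob",t.sum(),k[t].mean(0),k[t].max(0),k[t].min(0))
b=P[160:185,238:292];t=(b[...,2]>.07)&(b[...,2]<.085);q=b[t];print("beam",t.sum(),q.mean(0))
a=cv2.minAreaRect((q[:,:2]*1000).astype(np.float32));print(a)
tt=Q[(Q[...,2]>.04)];print(tt)
E
```

```text
small strip [[0.5655038809923874, -0.22478642655950495], [0.5781542705659538, -0.24187721402810752], [0.4941794695758363, -0.29791157695214165], [0.47855664274637444, -0.2889849209871154]]
[0.0213 0.101  0.018  0.1081] [ 0.5291 -0.2634  0.005 ]
big [[0.4649549718754007, -0.04183815228444114], [0.513263040356471, -0.17856691726318727], [0.4942843940481893, -0.18394489695198818], [0.4408686534375098, -0.051045918227085214]]
[0.145  0.0197 0.1432 0.0258] [ 0.4783 -0.1138  0.005 ]
bed [[0.6514221905832716, 0.18232845633209976], [0.6422633333327334, 0.03460068456376838], [0.4573041633229966, 0.04719241496280572], [0.4692987224086408, 0.1945585422582965]]
[0.148  0.1854 0.1479 0.1825] [0.5551 0.1147 0.012 ]
knob [[0.585300023696549, 0.11252299774665608]]
small [-0.0052 -0.0024  0.0013  0.006   0.0514]
bridge [-0.002   0.0089  0.0143  0.0953  0.1193]
59 [ 0.478  -0.2374  0.253 ]
503 [ 0.5307 -0.261   0.0051]
knob 156 [0.5859 0.1114 0.1226] [0.6078 0.1313 1.2609] [ 0.3593 -0.0517  0.1   ]
beam 284 [0.5873 0.1119 0.0786]
((588.541748046875, 113.62740325927734), (126.97722625732422, 26.4298763
[... 760 characters left out ...]
 0.5019 -0.276   0.0476]
 [ 0.5009 -0.2773  0.0557]
 [ 0.5017 -0.2815  0.0488]
 [ 0.5021 -0.2852  0.0446]
 [ 0.3593 -0.0517  1.2609]
 [ 0.4995 -0.2706  0.0443]
 [ 0.4988 -0.2725  0.05  ]
 [ 0.4988 -0.2755  0.0495]
 [ 0.4987 -0.2784  0.0493]
 [ 0.4984 -0.2809  0.0514]
 [ 0.4985 -0.284   0.0504]
 [ 0.4969 -0.2741  0.0407]
 [ 0.4956 -0.2749  0.0519]
 [ 0.4956 -0.2779  0.0514]
 [ 0.4957 -0.281   0.0504]
 [ 0.4952 -0.2831  0.0541]
 [ 0.4961 -0.2877  0.0454]
 [ 0.4931 -0.2755  0.048 ]
 [ 0.493  -0.2782  0.049 ]
 [ 0.4929 -0.2811  0.0489]
 [ 0.4929 -0.2841  0.0484]
 [ 0.4902 -0.2783  0.0479]
 [ 0.3593 -0.0517  1.2609]
 [ 0.3593 -0.0517  1.2609]
 [ 0.3593 -0.0517  1.2609]
 [ 0.3593 -0.0517  1.2609]]
```

```bash
cat >> h.py <<'E'
def shift(o,P,yaw):
    Rm=R.from_quat(o["tool_rot"]).as_matrix()
    s=Rm.T@(np.array(P)-o["position"])*100
    y0=np.arctan2(Rm[1,0],Rm[0,0]); sp=(y0-yaw+np.pi)%(2*np.pi)-np.pi
    return "shift cm",np.round(s,2),"spin",round(sp,3),"yaw now",round(y0,3),"q6",round(o["q"][5],3)
np.set_printoptions(precision=4,suppress=True)
E
python3 - <<'E'
from rig import robot
from h import *
o=robot.get_obs();E=robot.camera_model("wrist")["extrinsics"]
c=-E[:3,:3].T@E[:3,3]
Rm=R.from_quat(o["tool_rot"]).as_matrix()
print("cam in tool",Rm.T@(c-o["position"]))
print(shift(o,[.48,-.29,.20],.61))
E
```

```text
cam in tool [ 0.0823 -0.0006 -0.1614]
('shift cm', array([ 31.26, -15.89,   2.21]), 'spin', np.float64(-0.174), 'yaw now', np.float64(0.436), 'q6', np.float64(-0.179))
```

Call:
arm_command:
  targets:
    - [6,-3,0,-0.03,8.7]
    - [12,-6,0.5,-0.07,8.7]
    - [18,-9,1,-0.1,8.7]
    - [24,-12,1.5,-0.14,8.7]
    - [30,-15.5,2,-0.17,8.7]
  newtons: 30

```text
time: 0.78
position: [0.4564, -0.3189, 0.2042]
tool_rot: [0.954, 0.299, 0.0, 0.0]
ft_force: [1.4, -0.4, -0.3]
grip_width: 0.0869
```

Call:
arm_command:
  targets:
    - [1,0,0,0,8.7]
    - [1,0,0,0,8.7]
    - [1,0,0,0,8.7]

```text
time: 1.15
position: [0.4629, -0.3162, 0.2045]
tool_rot: [0.955, 0.298, -0.0, 0.0]
ft_force: [-0.4, -1.1, 0.6]
grip_width: 0.087
```

```bash
python3 - <<'E'
from rig import robot
from h import *
import pickle
o=robot.get_obs();m=robot.camera_model("wrist");p,d=robot.camera("wrist")
cv2.imwrite("pics/w1.png",p[:,:,::-1]);pickle.dump((o,m,p,d),open("w1.pkl","wb"))
print(o["time"],o["position"],o["q"],o["ft_force"],shift(o,[.503,-.277,.1],.61))
E
```

```text
1.15 [ 0.4629 -0.3162  0.2045] [-0.7983  0.4633  1.6158 -0.0006  1.0622  0.1687] [-0.4036 -1.0738  0.6358] ('shift cm', array([ 5.53, -0.95, 10.44]), 'spin', np.float64(-0.006), 'yaw now', np.float64(0.604), 'q6', np.float64(0.169))
```

View pics/w1.png

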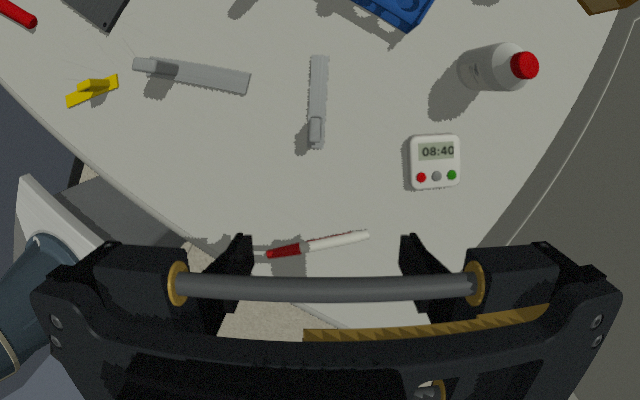

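The wrist view shows the small gauge at columns 307–328 and rows 55–148, with its tab at about (316,130). I'll refine its pose from this view.

```bash
python3 - <<'E'
import pickle
from h import *
o,m,p,d=pickle.load(open("w1.pkl","rb"))
cv2.imwrite("pics/w1z.png",cv2.resize(p[45:160,285:350,::-1],None,fx=5,fy=5,interpolation=cv2.INTER_CUBIC))
E
```

```text
(no output)
```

View pics/w1z.png

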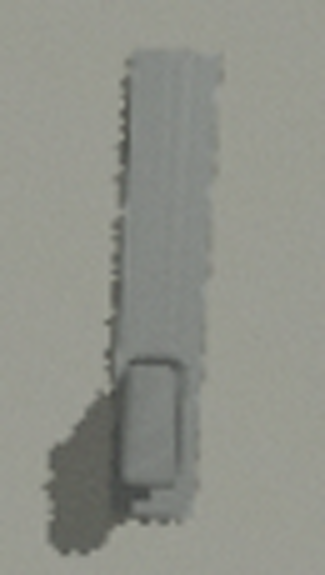

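```bash
python3 - <<'E'
import pickle
from h import *
o,m,p,d=pickle.load(open("w1.pkl","rb"))
f=lambda q:np.array(q)/5+[285-.4,45-.4]
s=onplane(m,f([(133,50),(222,55),(196,518),(108,400)]),.005,True)
t=onplane(m,f([(126,362),(180,362),(178,486),(122,486)]),.05,True)
print(s,np.linalg.norm(s[0]-s[1]));print(t,t.mean(0))
r=s[1]-s[2];l=s[0]-s[3];print("yaw R",np.arctan2(r[1],r[0]),np.linalg.norm(r),"L",np.arctan2(l[1],l[0]))
r=t[1]-t[2];l=t[0]-t[3];print("tab yaw",np.arctan2(r[1],r[0]),np.arctan2(l[1],l[0]),np.linalg.norm(t[0]-t[1]),np.linalg.norm(l))
tip=(s[0]+s[1])/2; 
for y in(.58,.6,.62,.64):print(y,tip[:2]-.085*np.array([np.cos(y),np.sin(y)]))
print(shift(o,[*t.mean(0)[:2],.017],.62))
E
```

```text
[[ 0.5693 -0.222   0.005 ]
 [ 0.5798 -0.2394  0.005 ]
 [ 0.487  -0.2963  0.005 ]
 [ 0.4984 -0.2637  0.005 ]] 0.020311301399934034
[[ 0.5109 -0.263   0.05  ]
 [ 0.517  -0.272   0.05  ]
 [ 0.4958 -0.2861  0.05  ]
 [ 0.4893 -0.2767  0.05  ]] [ 0.5032 -0.2744  0.05  ]
yaw R 0.550149493450127 0.10886825659942347 L 0.5313967745706824
tab yaw 0.5865172176247033 0.5650517222992527 0.0109075019903584 0.02550415999292225
0.58 [ 0.5035 -0.2773]
0.6 [ 0.5044 -0.2787]
0.62 [ 0.5054 -0.2801]
0.64 [ 0.5064 -0.2815]
('shift cm', array([ 5.7 , -1.15, 18.74]), 'spin', np.float64(-0.016), 'yaw now', np.float64(0.604), 'q6', np.float64(0.169))
```

Call:
arm_command:
  targets:
    - [3,-0.6,3,0.02,8.7]
    - [5.7,-1.1,6,0.045,8.7]
    - [5.7,-1.1,10,0.045,8.7]
    - [5.7,-1.1,13,0.045,6]
    - [5.7,-1.1,13,0.045,6]

```text
time: 1.82
position: [0.502, -0.2734, 0.0723]
tool_rot: [0.961, 0.276, -0.002, -0.002]
ft_force: [0.5, 0.7, 0.7]
grip_width: 0.0744
```

```bash
python3 - <<'E'
from rig import robot
from h import *
import pickle
o=robot.get_obs();m=robot.camera_model("wrist");p,d=robot.camera("wrist")
q=p[:,:,::-1].copy();cv2.imwrite("pics/w2.png",q)
print(o["time"],o["position"],o["ft_force"],shift(o,[.5033,-.275,.017],.56))
E
```

```text
1.825 [ 0.502  -0.2734  0.0723] [0.5262 0.7393 0.6502] ('shift cm', array([0.04, 0.23, 5.53]), 'spin', np.float64(-0.001), 'yaw now', np.float64(0.559), 'q6', np.float64(0.318))
```

View pics/w2.png

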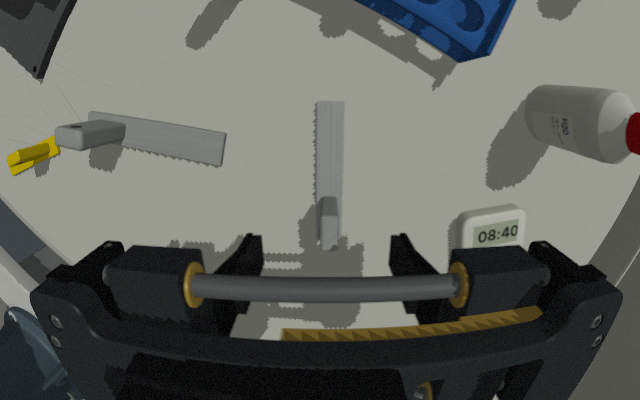

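The strip lies square between the jaws, at about column 329, so I'll descend and grip.

Call:
arm_command:
  targets:
    - [0,0.2,2.5,0,4.5]
    - [0,0.2,5,0,3.5]
    - [0,0.2,5.5,0,3]
    - [0,0.2,5.5,0,0.5]
    - [0,0.2,5.5,0,0.5]
  newtons: 40

```text
time: 2.5
position: [0.506, -0.2758, 0.0208]
tool_rot: [0.961, 0.277, 0.001, 0.001]
ft_force: [-0.5, 0.4, 0.1]
grip_width: 0.0208
```

Call:
arm_command:
  targets:
    - [0,0,0,0,0.5]
    - [0,0,0,0,0.5]
    - [0,0,0,0,0.5]

```text
time: 2.88
position: [0.5056, -0.2752, 0.0204]
tool_rot: [0.961, 0.277, 0.0, 0.001]
ft_force: [-1.6, 0.4, 5.5]
grip_width: 0.0117
```

Call:
arm_command:
  targets:
    - [0,0,-1,0,0.5]
    - [0,0,-4,0,0.5]
    - [0,0,-8,0,0.5]
    - [0,0,-10,0,0.5]
    - [0,0,-10,0,0.5]

```text
time: 3.5
position: [0.5062, -0.2757, 0.1213]
tool_rot: [0.961, 0.277, 0.001, 0.002]
ft_force: [0.5, -0.4, -0.8]
grip_width: 0.0117
```

```bash
python3 - <<'E'
from rig import robot
from h import *
import pickle
o=robot.get_obs();m=robot.camera_model("wrist");p,d=robot.camera("wrist")
q=p[:,:,::-1].copy();cv2.imwrite("pics/w3.png",q);pickle.dump((o,m,p,d),open("w3.pkl","wb"))
b=np.array([.585,.1127]);y=-.067;ex=np.array([np.cos(y),np.sin(y)])
print(o["time"],o["position"],o["ft_force"],o["moment"],shift(o,[*(b-.13*ex),.10],y))
E
```

```text
3.5 [ 0.5062 -0.2757  0.1213] [ 0.4653 -0.4342 -0.8191] [ 0.0163 -0.0811 -0.034 ] ('shift cm', array([ 16.81, -36.35,   2.01]), 'spin', np.float64(0.628), 'yaw now', np.float64(0.561), 'q6', np.float64(0.317))
```

View pics/w3.png

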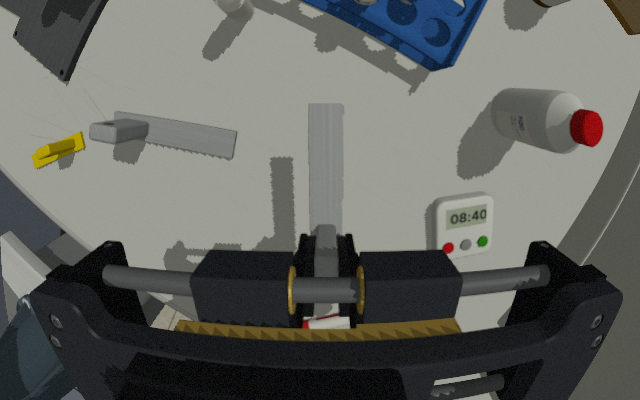

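Call:
arm_command:
  targets:
    - [1,-3,-2,0.15,0.5]
    - [4,-9,-3,0.33,0.5]
    - [7,-15,-3,0.5,0.5]
    - [10,-21,-3,0.63,0.5]
    - [12.5,-27,-3,0.63,0.5]

```text
time: 4.18
position: [0.469, 0.0053, 0.1483]
tool_rot: [0.999, -0.035, -0.001, -0.0]
ft_force: [0.4, 1.2, -1.5]
grip_width: 0.0119
```

```bash
python3 - <<'E'
from rig import robot
from h import *
import pickle
o,m,p,d=pickle.load(open("w3.pkl","rb"))
Rm=R.from_quat(o["tool_rot"]).as_matrix()
for h in(.012,.0154):
    w=onplane(m,[(308.5,103),(343.5,103)],o["position"][2]-h,True)
    print((w-o["position"])@Rm)
o=robot.get_obs()
b=np.array([.585,.1127]);y=-.067;ex=np.array([np.cos(y),np.sin(y)])
print(o["time"],o["position"],o["ft_force"],o["moment"],shift(o,[*(b-.13*ex),.10],y))
E
```

```text
[[ 0.0832 -0.0101  0.0121]
 [ 0.0833  0.0092  0.0122]]
[[ 0.0833 -0.0103  0.0155]
 [ 0.0833  0.0094  0.0156]]
4.175 [0.469  0.0053 0.1483] [ 0.4313  1.1834 -1.4992] [ 0.0604 -0.0175  0.0045] ('shift cm', array([ -2.18, -11.48,   4.84]), 'spin', np.float64(-0.004), 'yaw now', np.float64(-0.071), 'q6', np.float64(1.414))
```

Call:
arm_command:
  targets:
    - [-1,-5,0,0,0.5]
    - [-2.2,-11.5,2,0,0.5]
    - [-2.2,-11.5,5,0,0.5]
    - [-2.2,-11.5,5,0,0.5]
    - [-2.2,-11.5,5,0,0.5]

```text
time: 4.8
position: [0.4562, 0.1191, 0.0993]
tool_rot: [0.999, -0.035, -0.0, 0.0]
ft_force: [-0.1, -0.5, -0.6]
grip_width: 0.0116
```

```bash
python3 - <<'E'
from rig import robot
from h import *
import pickle
o=robot.get_obs();m=robot.camera_model("wrist");p,d=robot.camera("wrist")
q=p[:,:,::-1].copy();cv2.imwrite("pics/w4.png",q);pickle.dump((o,m,p,d),open("w4.pkl","wb"))
print(o["time"],o["position"],o["ft_force"],o["moment"])
p,d=robot.camera("top");cv2.imwrite("pics/top4.png",cv2.resize(p[130:250,200:340,::-1],None,fx=5,fy=5,interpolation=cv2.INTER_CUBIC))
E
```

```text
4.8 [0.4562 0.1191 0.0993] [-0.0903 -0.4684 -0.6064] [0.0493 0.0352 0.0185]
```

View pics/w4.png

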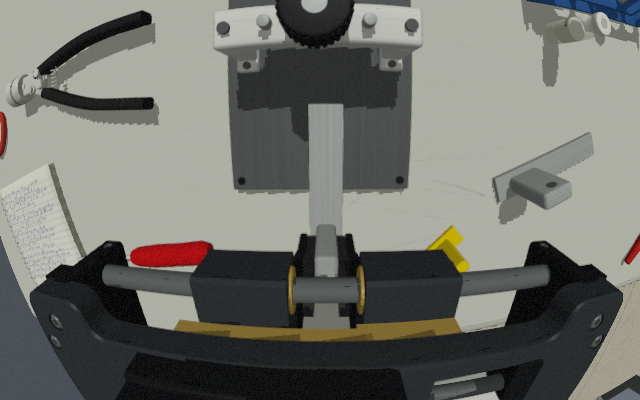

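View pics/top4.png

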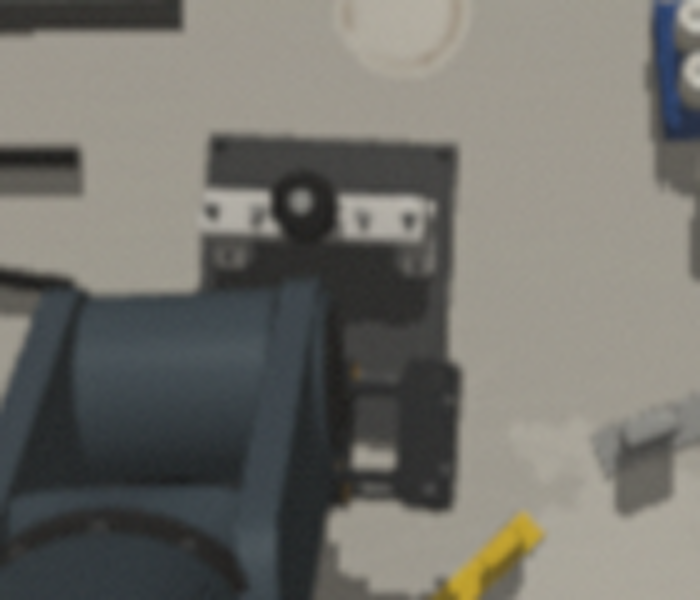

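```bash
python3 - <<'E'
import pickle
from h import *
o,m,p,d=pickle.load(open("w4.pkl","rb"))
w=onplane(m,[(234,189.5),(410,188.5),(229,88),(411.5,88)],.012,True)
Rm=R.from_quat(o["tool_rot"]).as_matrix()
print(w);t=(w-o["position"])@Rm;print(t)
print("near edge yaw in tool",np.arctan2(t[1,0]-t[0,0],t[1,1]-t[0,1]),"sides",np.arctan2(t[2,1]-t[0,1],t[2,0]-t[0,0]),np.arctan2(t[3,1]-t[1,1],t[3,0]-t[1,0]))
k=onplane(m,[(315,3)],.116,True);print("knob top",k,(k-o["position"])@Rm)
b=onplane(m,[(214,50),(422,50)],.062,True);print("beam bottom ends",b,((b-o["position"])@Rm))
l=onplane(m,[(240,72),(404,72)],.012,True);print(l,((l-o["position"])@Rm))
E
```

```text
[[0.4739 0.1971 0.012 ]
 [0.4643 0.0466 0.012 ]
 [0.5596 0.1909 0.012 ]
 [0.5488 0.0436 0.012 ]]
[[ 0.0123 -0.079   0.0873]
 [ 0.0133  0.0718  0.0873]
 [ 0.0983 -0.0788  0.0872]
 [ 0.0977  0.0689  0.0872]]
near edge yaw in tool 0.006206589214111069 sides 0.0018425445552053216 -0.03394421594662106
knob top [[0.5875 0.1153 0.116 ]] [[ 0.1313 -0.0053 -0.0168]]
beam bottom ends [[0.5826 0.1839 0.062 ]
 [0.5721 0.0489 0.062 ]] [[ 0.1216 -0.0734  0.0372]
 [ 0.1206  0.0619  0.0372]]
[[0.5715 0.1805 0.012 ]
 [0.562  0.0492 0.012 ]] [[ 0.1109 -0.0693  0.0872]
 [ 0.1105  0.0624  0.0872]]
```

Call:
arm_command:
  targets:
    - [0,-0.45,2,0,0.5]
    - [0,-0.45,4.5,0,0.5]
    - [0,-0.45,6.1,0,0.5]
    - [0,-0.45,6.4,0,0.5]
    - [0,-0.45,6.4,0,0.5]

```text
time: 5.52
position: [0.4571, 0.1237, 0.036]
tool_rot: [0.999, -0.035, 0.001, -0.0]
ft_force: [0.4, -0.1, -1.2]
grip_width: 0.0119
```

Call:
arm_command:
  targets:
    - [0,0,0.05,0,0.5]
    - [0,0,0.1,0,0.5]
    - [0,0,0.1,0,0.5]

```text
time: 5.9
position: [0.4565, 0.1242, 0.0347]
tool_rot: [0.999, -0.035, 0.0, -0.0]
ft_force: [0.1, 0.4, -1.0]
grip_width: 0.0119
```

Call:
arm_command:
  targets:
    - [0,0,0.05,0,0.5]
    - [0,0,0.1,0,0.5]
    - [0,0,0.1,0,0.5]

```text
time: 6.28
position: [0.4563, 0.1242, 0.0333]
tool_rot: [0.999, -0.035, -0.0, -0.0]
ft_force: [-0.7, -0.2, -0.0]
grip_width: 0.0118
```

Call:
arm_command:
  targets:
    - [0,0,0.05,0,0.5]
    - [0,0,0.1,0,0.5]
    - [0,0,0.1,0,0.5]

```text
time: 6.65
position: [0.4563, 0.1242, 0.0324]
tool_rot: [0.999, -0.035, -0.0, 0.0]
ft_force: [0.0, 0.4, -1.5]
grip_width: 0.0114
```

Call:
arm_command:
  targets:
    - [0,0,0.05,0,0.5]
    - [0,0,0.05,0,0.5]
    - [0,0,0.05,0,0.5]

```text
time: 7.02
position: [0.4563, 0.1242, 0.0323]
tool_rot: [0.999, -0.035, 0.0, -0.0]
ft_force: [-1.7, 0.1, 6.5]
grip_width: 0.0117
```

Call:
arm_command:
  targets:
    - [0,0,0.05,0,0.5]
    - [0,0,0.05,0,0.5]
    - [0,0,0.05,0,0.5]

```text
time: 7.4
position: [0.4563, 0.1242, 0.0323]
tool_rot: [0.999, -0.035, 0.0, -0.0]
ft_force: [-1.4, -0.1, 10.5]
grip_width: 0.012
```

Bed contact is at TCP z = 0.0323. I'll lift about 1 mm and slide in.

Call:
arm_command:
  targets:
    - [0,0,-0.15,0,0.5]
    - [1.5,0,-0.17,0,0.5]
    - [3,0,-0.17,0,0.5]
    - [4,0,-0.17,0,0.5]
    - [4,0,-0.17,0,0.5]

```text
time: 8.02
position: [0.4978, 0.1212, 0.033]
tool_rot: [0.999, -0.035, 0.001, -0.0]
ft_force: [0.0, 0.6, -0.5]
grip_width: 0.0115
```

```bash
python3 - <<'E'
from rig import robot
from h import *
import pickle
o=robot.get_obs();m=robot.camera_model("wrist");p,d=robot.camera("wrist")
q=p[:,:,::-1].copy();cv2.imwrite("pics/w5.png",q)
print(o["time"],o["position"],o["ft_force"],o["moment"])
E
```

```text
8.025 [0.4978 0.1212 0.033 ] [ 0.0305  0.6022 -0.5217] [0.0346 0.0767 0.0031]
```

View pics/w5.png

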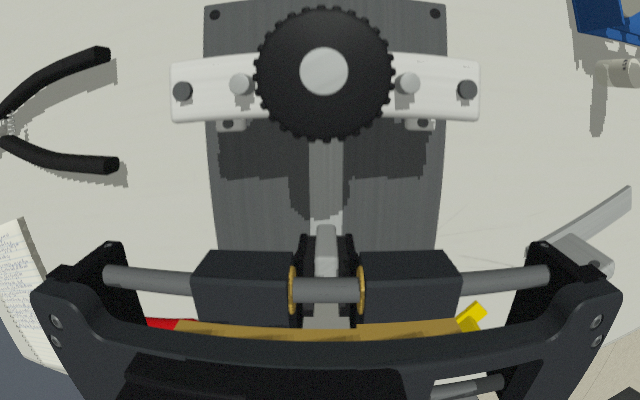

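The gauge is centred under the beam, with the knob at (324,72). I'll check the remaining distance from this view, then go on.

```bash
python3 - <<'E'
from rig import robot
from h import *
o=robot.get_obs();m=robot.camera_model("wrist")
Rm=R.from_quat(o["tool_rot"]).as_matrix()
k=onplane(m,[(324,71)],.116,True);print("knob top",k,(k-o["position"])@Rm)
k=onplane(m,[(182,90),(468,90)],.078,True);print("screws",k,(k-o["position"])@Rm)
E
```

```text
knob top [[0.5869 0.1159 0.116 ]] [[ 0.0906 -0.0008 -0.0832]]
screws [[0.5908 0.1721 0.078 ]
 [0.583  0.0593 0.078 ]] [[ 0.0906 -0.0572 -0.0452]
 [ 0.0906  0.0558 -0.0451]]
```

Call:
arm_command:
  targets:
    - [0.9,0,0,0,0.5]
    - [1.8,0,0,0,0.5]
    - [2.6,0,0,0,0.5]
    - [2.6,0,0,0,0.5]

```text
time: 8.57
position: [0.5234, 0.1195, 0.0332]
tool_rot: [0.999, -0.035, 0.001, -0.0]
ft_force: [0.4, -0.9, -1.0]
grip_width: 0.0114
```

Call:
arm_command:
  targets:
    - [0,0,-0.1,0,0.5]
    - [0,0,-0.1,0,0.5]
    - [0,0,-0.1,0,0.5]
  newtons: 60

```text
time: 8.95
position: [0.5219, 0.1197, 0.0341]
tool_rot: [0.999, -0.035, -0.0, -0.0]
ft_force: [-0.5, 0.1, -1.4]
grip_width: 0.0114
```

Call:
arm_command:
  targets:
    - [0,0,-0.1,0,0.5]
    - [0,0,-0.1,0,0.5]
    - [0,0,-0.1,0,0.5]

```text
time: 9.32
position: [0.5222, 0.1196, 0.0352]
tool_rot: [0.999, -0.035, 0.0, -0.0]
ft_force: [0.1, -0.4, -0.9]
grip_width: 0.012
```

Call:
arm_command:
  targets:
    - [0,0,-0.05,0,0.5]
    - [0,0,-0.05,0,0.5]
    - [0,0,-0.05,0,0.5]

```text
time: 9.7
position: [0.5222, 0.1196, 0.0356]
tool_rot: [0.999, -0.035, -0.0, -0.0]
ft_force: [-0.1, 0.3, -0.7]
grip_width: 0.0119
```

Call:
arm_command:
  targets:
    - [0,0,-0.05,0,0.5]
    - [0,0,-0.05,0,0.5]
    - [0,0,-0.05,0,0.5]

```text
time: 10.07
position: [0.5222, 0.1196, 0.0361]
tool_rot: [0.999, -0.035, 0.0, -0.0]
ft_force: [-0.4, -0.3, -0.8]
grip_width: 0.0118
```

Call:
arm_command:
  targets:
    - [0,0,-0.05,0,0.5]
    - [0,0,-0.05,0,0.5]
    - [0,0,-0.05,0,0.5]

```text
time: 10.45
position: [0.5222, 0.1196, 0.0366]
tool_rot: [0.999, -0.035, 0.0, 0.0]
ft_force: [-0.1, 0.2, -0.9]
grip_width: 0.0117
```

Call:
arm_command:
  targets:
    - [0,0,-0.05,0,0.5]
    - [0,0,-0.05,0,0.5]
    - [0,0,-0.05,0,0.5]

```text
time: 10.82
position: [0.5222, 0.1196, 0.0371]
tool_rot: [0.999, -0.035, -0.0, 0.0]
ft_force: [0.3, -0.1, -0.7]
grip_width: 0.0116
```

Call:
arm_command:
  targets:
    - [0,0,-0.05,0,0.5]
    - [0,0,-0.05,0,0.5]
    - [0,0,-0.05,0,0.5]

```text
time: 11.2
position: [0.5222, 0.1196, 0.0376]
tool_rot: [0.999, -0.035, -0.0, 0.0]
ft_force: [-0.4, -0.1, -1.1]
grip_width: 0.0119
```

Call:
arm_command:
  targets:
    - [0,0,-0.05,0,0.5]
    - [0,0,-0.05,0,0.5]
    - [0,0,-0.05,0,0.5]

```text
time: 11.58
position: [0.5222, 0.1196, 0.038]
tool_rot: [0.999, -0.035, -0.0, -0.0]
ft_force: [1.0, 0.5, -3.3]
grip_width: 0.0114
```

Call:
arm_command:
  targets:
    - [0,0,-0.05,0,0.5]
    - [0,0,-0.05,0,0.5]
    - [0,0,-0.05,0,0.5]

```text
time: 11.95
position: [0.5222, 0.1196, 0.0385]
tool_rot: [0.999, -0.035, -0.0, 0.0]
ft_force: [1.7, 0.6, -4.5]
grip_width: 0.0116
```

```bash
python3 - <<'E'
from rig import robot
from h import *
o=robot.get_obs();p,d=robot.camera("wrist")
cv2.imwrite("pics/w6.png",p[:,:,::-1])
print(o["time"],o["position"],o["ft_force"],o["moment"])
p,d=robot.camera("side");cv2.imwrite("pics/s6.png",cv2.resize(p[140:260,230:390,::-1],None,fx=5,fy=5,interpolation=cv2.INTER_CUBIC))
E
```

```text
11.95 [0.5222 0.1196 0.0385] [ 1.7085  0.6123 -4.5   ] [ 0.0267  0.0001 -0.0035]
```

View pics/w6.png

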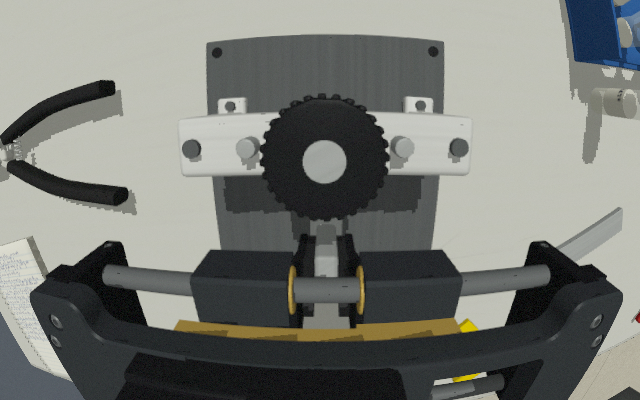

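View pics/s6.png

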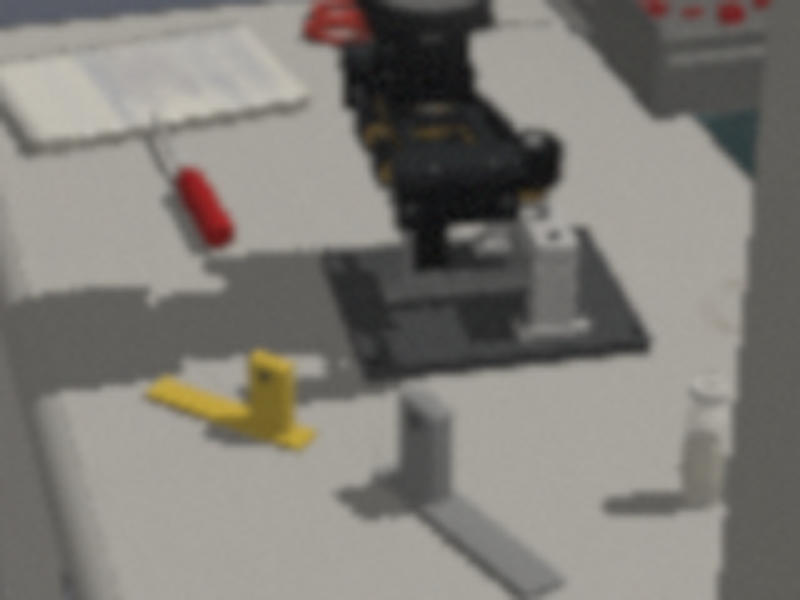

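Touch is at TCP z ≈ 0.0376, against 0.0323 on the bed. That makes the gap about 5.3 mm above the gauge: 2.65 rad to touch plus 0.4, so about 3.05 rad in all. I'll lower the gauge, release it and go to the knob.

Call:
arm_command:
  targets:
    - [0,0,0.3,0,0.5]
    - [0,0,0.55,0,0.5]
    - [0,0,0.64,0,0.5]
    - [0,0,0.64,0,0.5]

```text
time: 12.55
position: [0.5221, 0.1196, 0.0324]
tool_rot: [0.999, -0.035, -0.0, 0.0]
ft_force: [-0.6, 0.2, 1.0]
grip_width: 0.0116
```

Call:
arm_command:
  targets:
    - [0,0,0,0,2]
    - [0,0,0,0,3.5]
    - [0,0,0,0,3.5]
    - [0,0,-0.1,0,3.5]

```text
time: 13.05
position: [0.5222, 0.1196, 0.0332]
tool_rot: [0.999, -0.035, -0.0, -0.0]
ft_force: [-0.8, 0.3, -0.5]
grip_width: 0.0334
```

Call:
arm_command:
  targets:
    - [0,0,-3,0,3.5]
    - [0,0,-7,0,3.5]
    - [0,0,-10,-0.18,6]
    - [0,0,-12,-0.36,6]
    - [0,0,-12,-0.54,6]

```text
time: 13.68
position: [0.5235, 0.1197, 0.1553]
tool_rot: [0.972, 0.236, 0.002, 0.0]
ft_force: [-0.2, -0.2, 0.3]
grip_width: 0.0561
```

```bash
python3 - <<'E'
from rig import robot
from h import *
o=robot.get_obs();m=robot.camera_model("wrist");p,d=robot.camera("wrist")
cv2.imwrite("pics/w7.png",p[:,:,::-1])
print(o["time"],o["position"],o["ft_force"],o["q"])
print(shift(o,[.587,.1155,.15],-.07+3.14))
E
```

```text
13.675 [0.5235 0.1197 0.1553] [-0.1756 -0.1868  0.2648] [0.0166 0.5016 1.7238 0.     0.9117 1.1105]
('shift cm', array([5.45, 3.29, 0.56]), 'spin', np.float64(-2.593), 'yaw now', np.float64(0.477), 'q6', np.float64(1.111))
```

View pics/w7.png

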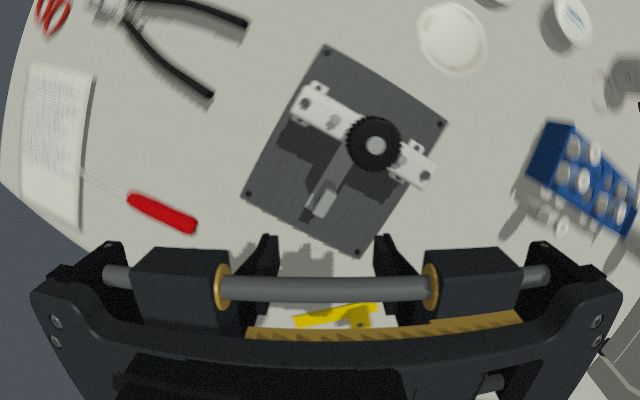

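Call:
arm_command:
  targets:
    - [1.4,0.8,0,-0.18,6]
    - [2.8,1.6,0,-0.36,6]
    - [4.2,2.5,0,-0.54,6]
    - [5.45,3.3,0,-0.72,6]
    - [5.45,3.3,0,-0.9,6]

```text
time: 14.35
position: [0.5868, 0.1147, 0.1529]
tool_rot: [0.773, 0.634, 0.0, 0.0]
ft_force: [-0.2, -0.2, -0.5]
grip_width: 0.0598
```

Call:
arm_command:
  targets:
    - [0,0,0,-0.18,6]
    - [0,0,0,-0.36,6]
    - [0,0,0,-0.54,6]
    - [0,0,0,-0.72,6]
    - [0,0,0,-0.9,6]

```text
time: 14.98
position: [0.5853, 0.1149, 0.1528]
tool_rot: [0.42, 0.907, -0.0, -0.001]
ft_force: [-0.0, -0.5, -0.7]
grip_width: 0.0597
```

Call:
arm_command:
  targets:
    - [0,0,0,-0.18,6]
    - [0,0,0,-0.36,6]
    - [0,0,0,-0.54,6]
    - [0,0,0,-0.72,6]
    - [0,0,0,-0.8,6]

```text
time: 15.6
position: [0.5853, 0.1149, 0.1528]
tool_rot: [0.035, 0.999, -0.0, -0.001]
ft_force: [-0.1, -0.2, 0.4]
grip_width: 0.0599
```

```bash
python3 - <<'E'
from rig import robot
from h import *
o=robot.get_obs()
print(o["time"],o["position"],o["ft_force"],o["q"])
print(shift(o,[.5868,.1155,.087],3.07))
p,d=robot.camera("top");cv2.imwrite("pics/top7.png",cv2.resize(p[130:250,200:340,::-1],None,fx=5,fy=5,interpolation=cv2.INTER_CUBIC))
p,d=robot.camera("wrist");cv2.imwrite("pics/w8.png",p[:,:,::-1])
E
```

```text
15.6 [0.5853 0.1149 0.1528] [-0.0501 -0.1555  0.4094] [ 0.0067  0.5758  1.5714 -0.      0.9954 -1.4939]
('shift cm', array([-0.15,  0.07,  6.58]), 'spin', np.float64(0.001), 'yaw now', np.float64(3.071), 'q6', np.float64(-1.494))
```

View pics/w8.png

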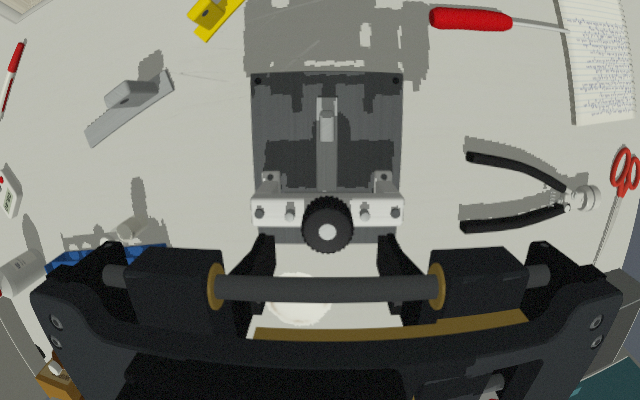

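The gauge lies flat and straight at about column 327, and the knob is centred between the jaws at (327,225). I'll descend and grip it.

Call:
arm_command:
  targets:
    - [-0.1,0.05,3,0,6]
    - [-0.15,0.07,5.5,0,6]
    - [-0.15,0.07,6.5,0,6]
    - [-0.15,0.07,6.5,0,3]
    - [-0.15,0.07,6.5,0,3]
  newtons: 25

```text
time: 16.32
position: [0.588, 0.1155, 0.0891]
tool_rot: [0.036, 0.999, 0.0, 0.001]
ft_force: [0.5, 0.3, 0.2]
grip_width: 0.0475
```

Call:
arm_command:
  targets:
    - [0,0,0,0,3]
    - [0,0,0,0,3]

```text
time: 16.58
position: [0.5879, 0.1156, 0.0892]
tool_rot: [0.036, 0.999, 0.0, 0.001]
ft_force: [0.3, -0.4, 2.5]
grip_width: 0.0353
```

Call:
arm_command:
  targets:
    - [0,0,0,0.1,3]
    - [0,0,0,0.27,3]
    - [0,0,0,0.45,3]
    - [0,0,0,0.62,3]
    - [0,0,0,0.8,3]

```text
time: 17.2
position: [0.5883, 0.1162, 0.0892]
tool_rot: [0.424, 0.905, 0.001, 0.001]
ft_force: [0.0, 1.9, 1.8]
grip_width: 0.0351
```

```bash
python3 - <<'E'
from rig import robot
from h import *
o=robot.get_obs()
print(o["time"],o["position"],o["ft_force"],o["moment"],o["q"][5],o["grip_width"])
E
```

```text
17.2 [0.5883 0.1162 0.0892] [0.0237 1.8501 1.7653] [ 0.3854 -0.1833  0.09  ] -0.6866099968233366 0.03507537837711678
```

Call:
arm_command:
  targets:
    - [0,0,0,0.18,3]
    - [0,0,0,0.36,3]
    - [0,0,0,0.54,3]
    - [0,0,0,0.72,3]
    - [0,0,0,0.9,3]

```text
time: 17.82
position: [0.5892, 0.1164, 0.0892]
tool_rot: [0.776, 0.631, 0.002, 0.001]
ft_force: [2.0, 2.5, 1.5]
grip_width: 0.0353
```

Call:
arm_command:
  targets:
    - [0,0,0,0.18,3]
    - [0,0,0,0.36,3]
    - [0,0,0,0.54,3]
    - [0,0,0,0.72,3]
    - [0,0,0,0.9,3]

```text
time: 18.45
position: [0.5899, 0.1159, 0.0892]
tool_rot: [0.973, 0.23, 0.003, 0.0]
ft_force: [2.8, 1.0, -0.8]
grip_width: 0.0352
```

Call:
arm_command:
  targets:
    - [0,0,0,0.15,3]
    - [0,0,0,0.3,3]
    - [0,0,0,0.43,3]
    - [0,0,0,0.43,3]
    - [0,0,0,0.43,3]

```text
time: 19.08
position: [0.59, 0.1155, 0.0892]
tool_rot: [1.0, 0.021, 0.003, -0.0]
ft_force: [5.6, 1.0, 0.6]
grip_width: 0.0351
```

```bash
python3 - <<'E'
from rig import robot
from h import *
o=robot.get_obs()
print(o["time"],o["position"],o["ft_force"],o["moment"],o["q"],o["grip_width"])
E
```

```text
19.075 [0.59   0.1155 0.0892] [5.6123 1.037  0.6065] [ 0.0831 -0.8081 -0.0211] [0.0075 0.669  1.607  0.0002 0.8595 1.5358] 0.035136666453328746
```

Call:
arm_command:
  targets:
    - [0,0,0,0,6]
    - [0,0,0,0,6]
    - [0,0,-2,0,6]
    - [0,0,-5,0,4]
    - [0,0,-6,0.1,4]

```text
time: 19.7
position: [0.5869, 0.1156, 0.1495]
tool_rot: [1.0, -0.03, 0.0, 0.0]
ft_force: [0.6, -0.3, -1.4]
grip_width: 0.047
```

```bash
python3 - <<'E'
from rig import robot
from h import *
o=robot.get_obs()
print(o["time"],o["position"],o["ft_force"],o["moment"],o["q"],o["grip_width"])
print(shift(o,[.5222,.1196,.0335],-.07))
p,d=robot.camera("wrist");cv2.imwrite("pics/w9.png",p[:,:,::-1])
E
```

```text
19.7 [0.5869 0.1156 0.1495] [ 0.5507 -0.2703 -1.4295] [0.005  0.0044 0.0198] [ 0.0079  0.5818  1.5705 -0.0001  0.9893  1.6397] 0.047009512440965524
('shift cm', array([-6.48, -0.01, 11.6 ]), 'spin', np.float64(0.009), 'yaw now', np.float64(-0.061), 'q6', np.float64(1.64))
```

View pics/w9.png

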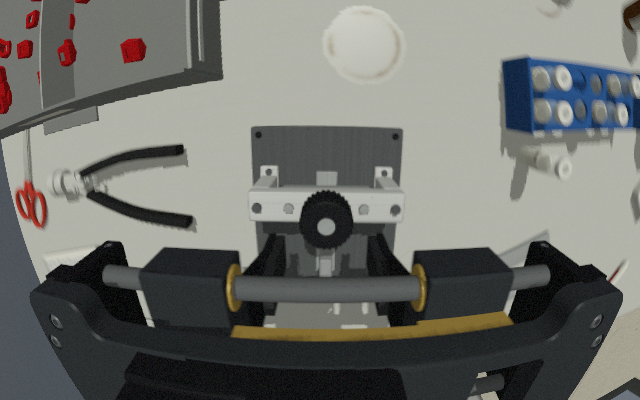

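Call:
arm_command:
  targets:
    - [-3,0,0,0,4]
    - [-6.5,0,0,0.01,4]
    - [-6.5,0,5,0.01,4]
    - [-6.5,0,9,0.01,3.5]
    - [-6.5,0,10.5,0.01,3.5]

```text
time: 20.38
position: [0.5196, 0.1193, 0.0408]
tool_rot: [0.999, -0.034, -0.003, 0.0]
ft_force: [0.9, 1.3, -0.3]
grip_width: 0.0356
```

Call:
arm_command:
  targets:
    - [0,0,1,0,3.5]
    - [0,0,1,0,3.5]
    - [0,0,1,0,3.5]

```text
time: 20.75
position: [0.5232, 0.1194, 0.0342]
tool_rot: [0.999, -0.034, 0.001, -0.0]
ft_force: [0.6, 0.2, 0.2]
grip_width: 0.0352
```

Call:
arm_command:
  targets:
    - [0,0,0,0,0.5]
    - [0,0,0,0,0.5]
    - [0,0,0,0,0.5]
    - [0,0,0,0,0.5]
    - [0,0,0,0,0.5]
  newtons: 40

```text
time: 21.38
position: [0.5225, 0.1194, 0.0335]
tool_rot: [0.999, -0.034, 0.0, 0.0]
ft_force: [0.1, 0.4, 3.0]
grip_width: 0.0116
```

Call:
arm_command:
  targets:
    - [-0.05,0,0,0,0.5]
    - [-0.1,0,0,0,0.5]
    - [-0.15,0,0,0,0.5]
    - [-0.2,0,0,0,0.5]
    - [-0.25,0,0,0,0.5]

```text
time: 22.0
position: [0.5224, 0.1194, 0.0335]
tool_rot: [0.999, -0.035, 0.003, -0.0]
ft_force: [6.0, 0.1, 0.6]
grip_width: 0.0114
```

Call:
arm_command:
  targets:
    - [-0.05,0,0,0,0.5]
    - [-0.05,0,0,0,0.5]
    - [-0.05,0,0,0,0.5]

```text
time: 22.38
position: [0.5221, 0.1195, 0.0335]
tool_rot: [0.999, -0.035, 0.003, -0.0]
ft_force: [5.4, 0.3, 0.4]
grip_width: 0.0117
```

Call:
arm_command:
  targets:
    - [0.05,0,0,0,0.5]
    - [0.1,0,0,0,0.5]
    - [0.15,0,0,0,0.5]
    - [0.2,0,0,0,0.5]
    - [0.25,0,0,0,0.5]

```text
time: 23.0
position: [0.522, 0.1195, 0.0335]
tool_rot: [0.999, -0.035, 0.0, -0.0]
ft_force: [2.8, 1.1, 6.1]
grip_width: 0.0115
```

Call:
arm_command:
  targets:
    - [0.05,0,0,0,0.5]
    - [0.05,0,0,0,0.5]
    - [0.05,0,0,0,0.5]

```text
time: 23.38
position: [0.522, 0.1195, 0.0335]
tool_rot: [0.999, -0.035, -0.0, -0.0]
ft_force: [3.5, 1.6, 5.4]
grip_width: 0.0114
```

Call:
arm_command:
  targets:
    - [0.1,0,-0.05,0,0.5]
    - [0.1,0,-0.05,0,0.5]
    - [0.1,0,-0.05,0,0.5]
  newtons: 60

```text
time: 23.75
position: [0.522, 0.1195, 0.0335]
tool_rot: [0.999, -0.035, -0.001, -0.0]
ft_force: [0.2, 2.1, 4.1]
grip_width: 0.0115
```

Call:
arm_command:
  targets:
    - [0,0,-0.03,0,0.5]
    - [0,0,-0.03,0,0.5]
    - [0,0,-0.03,0,0.5]

```text
time: 24.12
position: [0.522, 0.1193, 0.0336]
tool_rot: [0.999, -0.034, -0.001, 0.0]
ft_force: [-1.0, 1.8, 1.0]
grip_width: 0.0116
```

Call:
arm_command:
  targets:
    - [0,0,-0.03,0,0.5]
    - [0,0,-0.03,0,0.5]
    - [0,0,-0.03,0,0.5]

```text
time: 24.5
position: [0.5222, 0.1193, 0.0339]
tool_rot: [0.999, -0.035, -0.001, 0.0]
ft_force: [-2.2, 0.9, -1.0]
grip_width: 0.012
```

Call:
arm_command:
  targets:
    - [0,0,-0.03,0,0.5]
    - [0,0,-0.03,0,0.5]
    - [0,0,-0.03,0,0.5]

```text
time: 24.88
position: [0.5223, 0.1193, 0.0342]
tool_rot: [0.999, -0.035, -0.001, 0.0]
ft_force: [-1.9, 2.4, -4.1]
grip_width: 0.012
```

Call:
arm_command:
  targets:
    - [0,0,-0.03,0,0.5]
    - [0,0,-0.03,0,0.5]
    - [0,0,-0.03,0,0.5]

```text
time: 25.25
position: [0.5224, 0.1193, 0.0346]
tool_rot: [0.999, -0.035, -0.001, 0.0]
ft_force: [-2.7, 1.3, -7.3]
grip_width: 0.0115
```

Call:
arm_command:
  targets:
    - [0,0,-0.03,0,0.5]
    - [0,0,-0.03,0,0.5]
    - [0,0,-0.03,0,0.5]

```text
time: 25.62
position: [0.5225, 0.1193, 0.035]
tool_rot: [0.999, -0.035, -0.001, 0.0]
ft_force: [-3.1, 2.2, -8.6]
grip_width: 0.0116
```

Call:
arm_command:
  targets:
    - [0,0,0.05,0,0.5]
    - [0,0,0.1,0,0.5]
    - [0,0,0.1,0,0.5]
  newtons: 40

```text
time: 26.0
position: [0.5232, 0.1192, 0.0346]
tool_rot: [0.999, -0.035, -0.0, 0.0]
ft_force: [-5.4, 1.9, -2.9]
grip_width: 0.012
```

Call:
arm_command:
  targets:
    - [-0.15,0,0,0,0.5]
    - [-0.3,0,0,0,0.5]
    - [-0.3,0,0,0,0.5]
    - [-0.3,0,0,0,0.5]

```text
time: 26.5
position: [0.523, 0.1193, 0.0346]
tool_rot: [0.999, -0.035, 0.003, -0.0]
ft_force: [3.6, -0.0, -7.5]
grip_width: 0.0118
```

Call:
arm_command:
  targets:
    - [-0.15,0,0,0,0.5]
    - [-0.3,0,0,0,0.5]
    - [-0.3,0,0,0,0.5]
    - [-0.3,0,0,0,0.5]

```text
time: 27.0
position: [0.5178, 0.1197, 0.0345]
tool_rot: [0.999, -0.035, 0.001, 0.0]
ft_force: [3.2, -0.1, -5.0]
grip_width: 0.0114
```

Call:
arm_command:
  targets:
    - [0,0,0.05,0,0.5]
    - [0,0,0.08,0,0.5]
    - [0,0,0.08,0,0.5]

```text
time: 27.38
position: [0.5176, 0.1197, 0.0339]
tool_rot: [0.999, -0.035, 0.0, 0.0]
ft_force: [1.4, -0.6, 0.6]
grip_width: 0.0122
```

Call:
arm_command:
  targets:
    - [0.15,0,0,0,0.5]
    - [0.3,0,0,0,0.5]
    - [0.45,0,0,0,0.5]
    - [0.6,0,0,0,0.5]

```text
time: 27.88
position: [0.5175, 0.1197, 0.0335]
tool_rot: [0.999, -0.034, -0.006, 0.0]
ft_force: [-8.9, 0.9, 10.5]
grip_width: 0.0121
```

Call:
arm_command:
  targets:
    - [0,0,0,0,0.5]
    - [0,0,0,0,0.5]

```text
time: 28.12
position: [0.5175, 0.1197, 0.0335]
tool_rot: [0.999, -0.034, -0.006, 0.0]
ft_force: [-7.7, 0.1, 9.7]
grip_width: 0.0116
```

Call:
arm_command:
  targets:
    - [0,0,-0.05,0,0.5]
    - [0,0,-0.1,0,0.5]
    - [0,0,-0.15,0,0.5]
    - [0,0,-0.15,0,0.5]

```text
time: 28.62
position: [0.5177, 0.1197, 0.034]
tool_rot: [0.999, -0.034, -0.006, 0.0]
ft_force: [-6.7, -0.1, 2.2]
grip_width: 0.0118
```

```bash
python3 - <<'E'
from rig import robot
from h import *
o=robot.get_obs()
print(o["time"],o["position"],o["ft_force"],o["moment"])
E
```

```text
28.625 [0.5177 0.1197 0.034 ] [-6.6913 -0.0795  2.2332] [ 0.1652  0.8632 -0.0168]
```

Call:
arm_command:
  targets:
    - [0.05,0,-0.03,0,0.5]
    - [0.1,0,-0.06,0,0.5]
    - [0.1,0,-0.06,0,0.5]

```text
time: 29.0
position: [0.5178, 0.1196, 0.0343]
tool_rot: [0.999, -0.034, -0.007, 0.0]
ft_force: [-6.9, 1.4, 0.9]
grip_width: 0.0118
```

Call:
arm_command:
  targets:
    - [0.05,0,-0.02,0,0.5]
    - [0.1,0,-0.04,0,0.5]
    - [0.1,0,-0.04,0,0.5]

```text
time: 29.38
position: [0.5184, 0.1196, 0.0345]
tool_rot: [0.999, -0.034, -0.007, 0.0]
ft_force: [-6.7, 1.3, 0.3]
grip_width: 0.0117
```

Call:
arm_command:
  targets:
    - [0,0,0.02,0,2.5]
    - [0,0,0.02,0,3]
    - [0,0,0.02,0,3]
    - [0,0,0.02,0,3]

```text
time: 29.88
position: [0.5258, 0.1191, 0.0359]
tool_rot: [0.999, -0.035, 0.0, -0.0]
ft_force: [-0.5, -0.2, 0.2]
grip_width: 0.0299
```

```bash
python3 - <<'E'
from rig import robot
from h import *
o=robot.get_obs()
print(o["time"],o["position"],o["ft_force"],o["moment"],shift(o,[.5185,.1196,.0335],-.07))
p,d=robot.camera("wrist");cv2.imwrite("pics/w10.png",p[:,:,::-1])
E
```

```text
29.875 [0.5258 0.1191 0.0359] [-0.53   -0.2241  0.1789] [0.0244 0.0017 0.0296] ('shift cm', array([-0.73,  0.  ,  0.24]), 'spin', np.float64(0.001), 'yaw now', np.float64(-0.069), 'q6', np.float64(1.655))
```

View pics/w10.png

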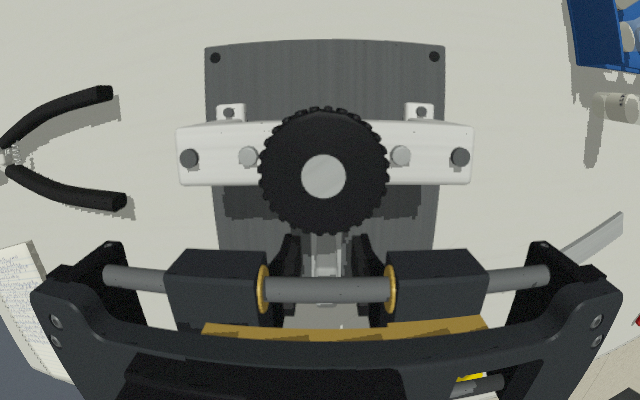

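Call:
arm_command:
  targets:
    - [-0.7,0,0.1,0,3]
    - [-0.7,0,0.25,0,3]
    - [-0.7,0,0.25,0,0.5]
    - [-0.7,0,0.25,0,0.5]
    - [-0.7,0,0.25,0,0.5]
  newtons: 60

```text
time: 30.55
position: [0.5186, 0.1196, 0.0333]
tool_rot: [0.999, -0.035, 0.0, 0.0]
ft_force: [0.6, -0.1, 0.4]
grip_width: 0.0116
```

Call:
arm_command:
  targets:
    - [0,0,0,0,0.5]
    - [0,0,0,0,0.5]

```text
time: 30.8
position: [0.5186, 0.1196, 0.0333]
tool_rot: [0.999, -0.035, 0.0, -0.0]
ft_force: [0.9, -0.9, 0.1]
grip_width: 0.0119
```

Call:
arm_command:
  targets:
    - [0,0,-0.04,0,0.5]
    - [0,0,-0.04,0,0.5]
    - [0,0,-0.04,0,0.5]

```text
time: 31.18
position: [0.5186, 0.1196, 0.0334]
tool_rot: [0.999, -0.035, 0.0, -0.0]
ft_force: [2.1, 0.1, -3.4]
grip_width: 0.0116
```

Call:
arm_command:
  targets:
    - [0,0,-0.04,0,0.5]
    - [0,0,-0.04,0,0.5]
    - [0,0,-0.04,0,0.5]

```text
time: 31.55
position: [0.5185, 0.1196, 0.0338]
tool_rot: [0.999, -0.035, 0.0, -0.0]
ft_force: [2.9, 0.8, -6.5]
grip_width: 0.0111
```

Call:
arm_command:
  targets:
    - [0,0,-0.04,0,0.5]
    - [0,0,-0.04,0,0.5]
    - [0,0,-0.04,0,0.5]

```text
time: 31.92
position: [0.5184, 0.1196, 0.0343]
tool_rot: [0.999, -0.035, -0.0, -0.0]
ft_force: [2.8, 0.0, -8.1]
grip_width: 0.0115
```

Clean lift test: lift-off is at about 4 N, including about 1 N of weight. That puts the blade force at about 3.2 N, on target. I'll set it down, release and check the position.

Call:
arm_command:
  targets:
    - [0,0,0.06,0,0.5]
    - [0,0,0.12,0,0.5]
    - [0,0,0.12,0,0.5]
    - [0,0,0.12,0,0.5]
  newtons: 20

```text
time: 32.42
position: [0.518, 0.1197, 0.0337]
tool_rot: [0.999, -0.035, -0.0, 0.0]
ft_force: [-0.9, -0.7, 2.0]
grip_width: 0.0116
```

Call:
arm_command:
  targets:
    - [0,0,0,0,2]
    - [0,0,0,0,3.5]
    - [0,0,0,0,3.5]
    - [0,0,-0.5,0,3.5]
    - [0,0,-4,0,3.5]

```text
time: 33.05
position: [0.5167, 0.1195, 0.0721]
tool_rot: [0.999, -0.035, -0.003, 0.0]
ft_force: [1.3, 0.3, 0.5]
grip_width: 0.0348
```

Call:
arm_command:
  targets:
    - [0,0,-4,0,3.5]
    - [0,0,-9,0,3.5]
    - [3,0,-12,0,3.5]
    - [7,0,-12,0,3.5]
    - [7,0,-12,0,3.5]

```text
time: 33.67
position: [0.5914, 0.1143, 0.1944]
tool_rot: [0.999, -0.035, 0.002, -0.0]
ft_force: [-1.4, -0.0, 0.3]
grip_width: 0.035
```

```bash
python3 - <<'E'
from rig import robot
from h import *
import pickle
o=robot.get_obs();m=robot.camera_model("wrist");p,d=robot.camera("wrist")
print(o["time"],o["position"],o["ft_force"],o["moment"])
pickle.dump((o,m,p,d),open("w11.pkl","wb"))
cv2.imwrite("pics/w11.png",cv2.resize(p[100:260,230:430,::-1],None,fx=4,fy=4,interpolation=cv2.INTER_CUBIC))
E
```

```text
33.675 [0.5914 0.1143 0.1944] [-1.4214 -0.0078  0.2909] [0.0614 0.0513 0.0209]
```

View pics/w11.png

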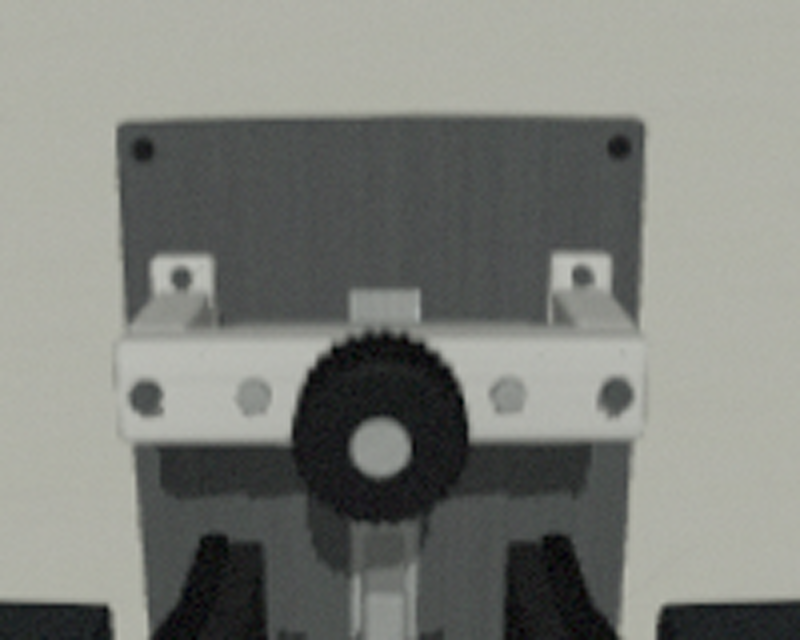

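```bash
python3 - <<'E'
import pickle
from h import *
o,m,p,d=pickle.load(open("w11.pkl","rb"))
f=lambda q:np.array(q)/4+[230-.4,100-.4]
ex=np.array([np.cos(-.067),np.sin(-.067)])
tip=onplane(m,f([(350,289),(420,289)]),.017,True);far=onplane(m,f([(120,119),(382,116),(643,119)]),.012,True)
k=onplane(m,f([(381,446)]),.116,True)
print(tip,far,k); print("tip to far edge",(far[1]-tip.mean(0))[:2]@ex,"=> tip rel bridge",.06-(far[1]-tip.mean(0))[:2]@ex)
print("tip rel knob",(tip.mean(0)-k[0])[:2]@ex)
E
```

```text
[[0.6002 0.1236 0.017 ]
 [0.5989 0.1041 0.017 ]] [[0.653  0.1846 0.012 ]
 [0.6476 0.1113 0.012 ]
 [0.6428 0.0384 0.012 ]] [[0.5881 0.1155 0.116 ]]
tip to far edge 0.048049441472586 => tip rel bridge 0.011950558527413994
tip rel knob 0.011608473902951897
```

The tip is through by about 9 mm past the blade, which is a bit short, and there is time left. I'll push the gauge in about 7 mm more with a low, light grip.

Call:
arm_command:
  targets:
    - [-4,0,0,0,3.5]
    - [-7,0,0,0,3.5]
    - [-7,0,5,0,3.5]
    - [-7,0,10,0,3.5]
    - [-7,0,14,0,3.5]

```text
time: 34.35
position: [0.5158, 0.1198, 0.0516]
tool_rot: [0.999, -0.034, -0.002, 0.0]
ft_force: [0.4, 0.4, 1.4]
grip_width: 0.0347
```

Call:
arm_command:
  targets:
    - [0,0,2,0,3.5]
    - [0,0,2.5,0,3.5]
    - [0,0,2.5,0,3.5]

```text
time: 34.72
position: [0.5177, 0.1198, 0.0284]
tool_rot: [0.999, -0.034, -0.0, 0.0]
ft_force: [-0.3, -0.1, -0.3]
grip_width: 0.0349
```

Call:
arm_command:
  targets:
    - [0,0,0,0,0.5]
    - [0,0,0,0,0.5]
    - [0,0,0,0,0.5]
    - [0,0,0,0,0.5]
  newtons: 25

```text
time: 35.22
position: [0.5187, 0.1196, 0.0288]
tool_rot: [0.999, -0.035, 0.0, -0.0]
ft_force: [-0.2, -0.3, 5.2]
grip_width: 0.0116
```

Call:
arm_command:
  targets:
    - [0.1,0,-0.03,0,0.5]
    - [0.2,0,-0.06,0,0.5]
    - [0.3,0,-0.09,0,0.5]
    - [0.4,0,-0.12,0,0.5]

```text
time: 35.72
position: [0.5187, 0.1196, 0.029]
tool_rot: [0.999, -0.035, -0.004, 0.0]
ft_force: [-7.0, 0.4, 5.2]
grip_width: 0.0115
```

Call:
arm_command:
  targets:
    - [0.1,0,-0.03,0,0.5]
    - [0.2,0,-0.06,0,0.5]
    - [0.3,0,-0.08,0,0.5]
    - [0.4,0,-0.08,0,0.5]

```text
time: 36.22
position: [0.5208, 0.1194, 0.0292]
tool_rot: [0.999, -0.034, -0.006, 0.0]
ft_force: [-8.8, 0.8, 5.7]
grip_width: 0.0119
```

```bash
python3 - <<'E'
from rig import robot
o=robot.get_obs()
print(o["time"],o["position"],o["ft_force"],o["moment"])
E
```

```text
36.225 [0.52081601 0.1193708  0.02923984] [-8.79635962  0.84391644  5.66760829] [ 0.13920069  1.11795945 -0.03639521]
```

Call:
arm_command:
  targets:
    - [0.1,0,-0.03,0,0.5]
    - [0.2,0,-0.05,0,0.5]
    - [0.3,0,-0.05,0,0.5]
    - [0.4,0,-0.05,0,0.5]
    - [0.4,0,-0.05,0,0.5]

```text
time: 36.85
position: [0.5252, 0.119, 0.0294]
tool_rot: [0.999, -0.034, -0.005, 0.0]
ft_force: [-7.1, 0.5, 1.0]
grip_width: 0.012
```

Call:
arm_command:
  targets:
    - [-0.2,0,0,0,0.5]
    - [-0.35,0,0.05,0,0.5]
    - [-0.35,0,0.1,0,0.5]
    - [-0.35,0,0.1,0,0.5]

```text
time: 37.35
position: [0.5253, 0.1191, 0.0293]
tool_rot: [0.999, -0.035, -0.002, 0.0]
ft_force: [-5.2, -0.9, -2.4]
grip_width: 0.0118
```

Call:
arm_command:
  targets:
    - [-0.1,0,0.03,0,0.5]
    - [-0.2,0,0.05,0,0.5]
    - [-0.2,0,0.05,0,0.5]

```text
time: 37.72
position: [0.5253, 0.1191, 0.0291]
tool_rot: [0.999, -0.035, 0.0, 0.0]
ft_force: [-2.8, -0.4, -5.4]
grip_width: 0.0118
```

Call:
arm_command:
  targets:
    - [0,0,0,0,2]
    - [0,0,0,0,3.5]
    - [0,0,0,0,3.5]
    - [0,0,0,0,3.5]

```text
time: 38.22
position: [0.5255, 0.1192, 0.0295]
tool_rot: [0.999, -0.035, 0.001, -0.0]
ft_force: [0.0, 0.6, 0.6]
grip_width: 0.0336
```

Call:
arm_command:
  targets:
    - [0,0,-0.5,0,3.5]
    - [0,0,-4,0,3.5]
    - [0,0,-9,0,3.5]
    - [0,0,-13,0,3.5]
    - [0,0,-16,0,3.5]

```text
time: 38.85
position: [0.5253, 0.1192, 0.1916]
tool_rot: [0.999, -0.035, 0.001, -0.0]
ft_force: [0.7, 0.7, 0.0]
grip_width: 0.0351
```

Call:
arm_command:
  targets:
    - [3,0,0,0,3.5]
    - [6,0,0,0,3.5]
    - [6,0,0,0,3.5]
    - [6,0,0,0,3.5]

```text
time: 39.35
position: [0.5833, 0.1151, 0.1889]
tool_rot: [0.999, -0.035, -0.001, 0.0]
ft_force: [0.2, 0.4, 0.1]
grip_width: 0.0349
```

```bash
python3 - <<'E'
from rig import robot
from h import *
o=robot.get_obs();m=robot.camera_model("wrist");p,d=robot.camera("wrist")
print(o["time"],o["position"],o["ft_force"],o["moment"],o["joint_velocities"])
cv2.imwrite("pics/w12.png",cv2.resize(p[100:260,230:430,::-1],None,fx=4,fy=4,interpolation=cv2.INTER_CUBIC))
p,d=robot.camera("side");cv2.imwrite("pics/s12.png",cv2.resize(p[150:240,260:380,::-1],None,fx=6,fy=6,interpolation=cv2.INTER_CUBIC))
E
```

```text
39.35 [0.5833 0.1151 0.1889] [0.1604 0.4032 0.0832] [0.0365 0.0966 0.0391] [ 0.0031 -0.0058  0.017  -0.0016 -0.0021  0.    ]
```

View pics/w12.png

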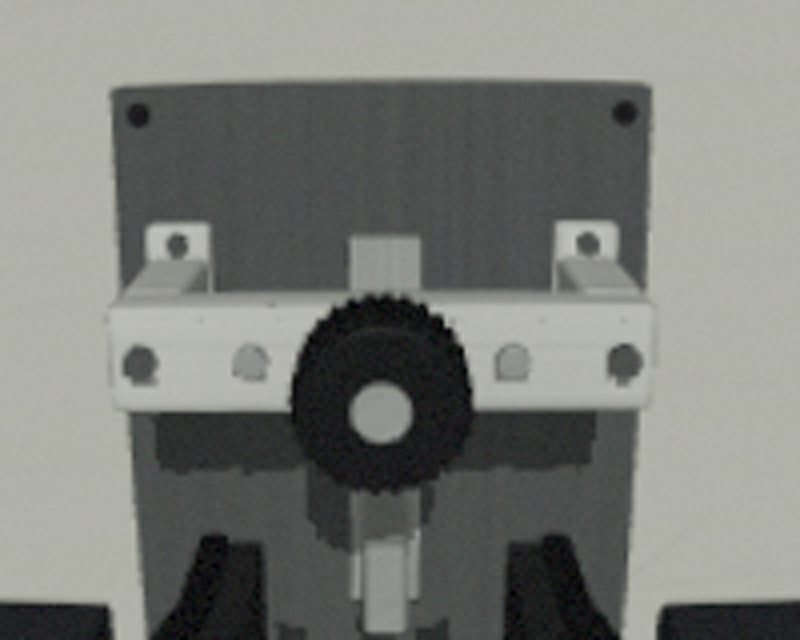

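View pics/s12.png

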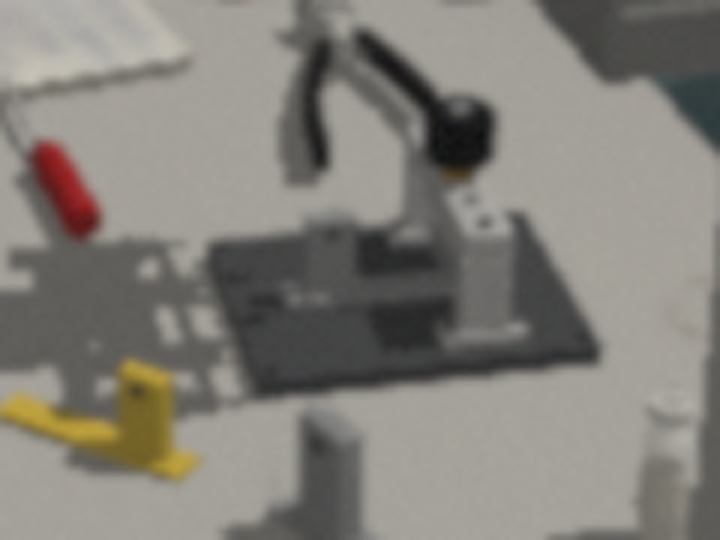

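The tip now shows well past the beam, with its end at (385,237) in the zoomed wrist view. The gauge lies flat on the bed and the gripper is clear of everything, so I'll hand in.

```bash
python3 - <<'E'
from rig import robot
print(robot.hand_in(), robot.get_obs()["time"])
E
```

```text
the job is handed in; nothing more can be done
the job is handed in; nothing more can be done
```

I slid the smaller grey gauge under the blade from the open side and turned the knob 3.03 rad clockwise. The job was handed in at about 39 s with the gripper clear of everything; no verdict was reported.

- **Knob setting:** I lifted the gauge against the blade before turning and felt it touch after about 5.3 mm. That made the turn about 0.38 rad past first touch, or roughly 3 N.
- **Preload check:** A clean lift test after turning gave about 3.2 N on the gauge. An earlier lift, taken while the gauge was under side load, read lower at about 2 N. Both are within 1 to 5.5 N.
- **Drag:** The gauge does drag. It slid at about 3 to 9 N of pull or push, but those readings were mixed with arm pressing and tilt, so I did not use them as the measure.
- **Gauge position:** The drag tests had pulled the gauge back, leaving the tip only about 9 mm past the blade. I pushed it in about 6.5 mm more, so the tip is roughly 15 mm past. I did not repeat the lift test after that push, and the knob was not touched again.
- **Last pictures:** The gauge lies flat and straight in the gap. I did not disturb any of the other things on the table.

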